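# Clamp the bench scraper in the ratchet clamp

## Robot

A 6-joint arm with a two-finger parallel gripper is mounted at the origin on a cart in front of the work surface, level with it; the furniture and walls round the work are solid. World frame = base frame: x ahead of the robot, y to its left, z up, the work surface at z = 0. Lengths are in m, angles in rad, forces in N, time in s.
With the tool pointing down it reaches from about 0.325 to 1 m from the base axis. Payload 5.1 kg.
Tool frame: the origin (TCP) lies midway between the tips of the shut fingers; the grasp point (between the pads) lies arm.grip_point_offset behind it (arm.grip_point_offset is the distance from the TCP to the grasp point, in m); z points along the fingers, y is the line along which they close (so a half turn about z gives the same grasp; the last joint's range is limited). The gripper opens to 85 mm and grips with 20 to 120 N. Pads are 22 mm wide; open, the fingers measure 114 mm over their backs; the gripper's body (76 mm by 85 mm) begins 54 mm behind the grasp point. The pads swing forward as they close: fully open they stand 13 mm farther back than shut.
Start: joints at [-1.27, 0.124, 1.65, -0, 1.367, -0.083], TCP at [0.243, -0.603, 0.192] pointing down, gripper open.
Joint ranges: [-2.61, 2.61], [-1.02, 2.33], [0.03, 2.71], [-1.35, 4.49], [0.32, 2.68], [-2.91, 2.91]. Speed limits (rad/s): [2.57, 2.57, 3.14, 3.14, 3.14, 3.14].

## Interface

Orientations are given as a unit quaternion [w, x, y, z].
In Python, from plant import arm, imaging, workorder gives the robot as it stands.
- The arm moves only by the shell command python3 -m handwheel 'ROWS' [OPENING] [FORCE]. ROWS is JSON, a list of rows, each a list of 2 entries, a list of its own where there are three numbers: the shift along the tool's x, y, z in units of 60 mm (1.0 is 60 mm), then the turn, a rotation vector about the tool's x, y, z in units of 6 degrees (1.0 is 6 degrees). A call has exactly 5 rows; each row shifts and turns the commanded pose from where the row before left it, along the tool's axes as they then stand; what a row does not reach is not made up. A row lasts 1/8 s, in which the tool goes at most 62.5 mm and 10.7 degrees, less where a joint would pass 70% of its speed; a pose out of reach is approached as far as the arm can. A call is refused whole if a number of a shift passes 1 or a number of a turn 1, either way. A call with a gripper value outside its range is refused whole. OPENING is the opening, from -1 (shut) to 1 (fully open), set as the call begins (- or left out, the last holds). The fingers move at their own pace and stop on an object; FORCE is the grip in N (left out, the last holds). Time passes only in rows, so rows that do not move let the fingers close, or fill a call up. It gives the time, the measured TCP pose, the force, the opening and the grip force at its end, in the units of the state.
- arm.sense(): the state, without advancing time (a new reading comes with each control period).
- imaging.grab_frame(name): name is "side" or "top"; returns the picture (420x560x3 uint8, red, green, blue); there is no depth.
- imaging.camera_info(name): a dict with "mtx" (3x3 intrinsics, pixels), "k1" (the pictures are not rectified: a ray, as slopes to the right and down, at radius r is drawn at 1 + k1 r^2 times it, then the intrinsics apply), "R" (3x3) and "t" (3): a world point X has camera coordinates R X + t. Camera axes: x right, y down, z forward; pixel columns grow to the right and rows downward; lengths in m; the calibration is good to about 2 mm. A picture is of the moment at which its call begins. camera_info takes no time and is no camera call.
- workorder.job_done(): hands the job in; it is judged then, once.
The state is a dict: "t": time; "qpos": joint angles; "qd": joint speeds; "joint_efforts": joint torques, N m; "position": TCP position; "eef_rot": TCP orientation; "contact_force": force on the tool from outside, world axes, zero at the start; "moment": the same for the moment, N m; "width": opening from 0.0 (shut) to 1.0 (fully open); "grip_force": force on a finger pad.
Only numpy, scipy, OpenCV 4.12 (cv2) and the standard library are available. Lean on these libraries where they do the work, as an engineer would, in place of code of your own. Each camera call takes 0.05 s, during which the arm holds its last target. There are 200 camera calls.

## Task

The screws in the bench scraper's wooden handle are loose: lift the scraper out of its wooden stand, slide it blade down into the slot of the orange ratchet clamp until it stands fully on the slot's floor, and let go of it. Then pump the clamp's two black squeeze grips until the rubber pad has come forward and presses the blade firmly against the orange wall, with the pad pushed in on its spring but not bottomed out and without crushing the blade; move the jaw only by pumping the grips, and disturb nothing else on the worktop. Finish while still holding the grips squeezed on the clamped blade: do not let go.

Things in the scene. Friction and masses are not known exactly. Their poses are not given: they have to be found in the camera images.
- scraper: Bench scraper: steel blade 5 mm thick (x), 90 mm wide (y), 74 mm high, with a dark wooden handle bar on top, 22 mm thick (x), 98 mm long (y), 72 to 100 mm above the blade's lower edge; about 0.18 kg. Origin: middle of the blade's lower edge, z up. Starts standing blade down, 32 mm deep in the stand's slot. Front and back are alike.
- scraper_handle (a point): Point in the middle of the scraper's handle, 88 mm above the blade's lower edge: take the handle here across its 22 mm thickness (along the scraper's x).
- stand: Fixed wooden block 48 x 104 x 42 mm (x, y, z) with a slot 8 mm wide (its x), 94 mm long (its y), open to the top, the slot's floor 10 mm above the worktop. Origin: centre of its underside.
- clamp: Orange ratchet clamp on a fixed steel base plate 280 x 116 x 12 mm. Origin: centre of its underside, z up; x along the jaw's travel, from the black squeeze grips (-x end, nearer the robot) to the orange fixed wall (+x end). Its yaw is within 0.25 of the world's. The tops of wall and posts round the slot stand 69 mm above the worktop.
- slot_floor (a point): Centre of the floor of the clamp's slot, 105 mm along x from the clamp's origin, z = 12 mm. The scraper's origin belongs here, blade along the clamp's y. Slot: 10 mm wide (x) between the wall and two front posts, flaring at the top to 15 mm or more, 98 mm long (y), 48 mm deep below the flare. The jaw passes between the posts.
- squeeze_point (a point): Point midway between the two black squeeze grips, 106 mm above the worktop: bring the fingers here from above, closing along the clamp's x. The grips are upright bars 13 mm thick (x), 32 mm wide (y), z = 74 to 130 mm; outer faces 56 mm apart at rest, 40 mm when fully squeezed. Both move inward equally, sprung open.
- grip_rear: The rear (-x) black squeeze grip. Its frame coincides with the clamp's at rest.
- grip_front: The front (+x) black squeeze grip. Its frame coincides with the clamp's at rest.
- squeeze (a joint): How far each squeeze grip has moved inward: 0 at rest to 0.008 m fully squeezed. The return spring takes about 3 N a finger at rest, 6 N at full squeeze. One full squeeze drives the jaw forward by up to 16 mm; release the grips fully between strokes. A grip of 20 to 25 N a finger is enough; over 35 N can crush the blade.
- clamp_jaw: Moving black jaw with its steel rack; frame as the clamp's when jaw_travel is 0. Ratchet teeth of 6 mm: part of a stroke may be lost finding the next tooth. On release the jaw stays, apart from up to 6 mm of setback once it presses on something. It pushes with about one finger's grip force less 5 to 10 N. Not to be pushed or pulled by hand.
- jaw_travel (a joint): How far the jaw stands forward, 0 to 0.066 m. It starts 20 to 45 mm short of the blade; the pad touches a blade that lies against the wall at about 0.050 m, and the pad is bottomed out on it at 0.058 m.
- clamp_pad: Black rubber pad on the jaw's front, 36 mm wide, 26 mm high, centre 40 mm above the worktop, carried on a plunger spring. Its frame coincides with the jaw's when pad_press is 0.
- pad_press (a joint): How far the pad is pushed in on its spring: 0 free to 0.008 m bottomed out. Force on the pad = 2 N + 2.5 N per mm. Firm is 1.2 mm (5 N) or more; 3 to 5 mm is ideal.
- pad_face (a point): Centre of the pad's pressing face.
- driver_ph: Loose red screwdriver, 204 mm long, lying near the front edge; leave alone.
- grease_tub: Loose small blue and white tub, 48 mm across, 32 mm high; leave alone.
- tape: Loose roll of black tape, 55 mm across, 19 mm high; leave alone.
Not all that is in view belongs to the job. Several things have the shape of the scraper; the one meant has the colours described above.

How it is judged:
On the way, in this order (a step that is already met when the one before it is completed fails the run):
1. the scraper stands fully down in the clamp's slot, released, before the pad touches it (horizontal distance between scraper and slot_floor below 0.008 m and z of scraper in the frame of clamp below 0.015 m and angle between scraper's own z axis and vertical below 0.15 rad and contact force between each of the fingers, clamp_pad and scraper below 0.2 N), for 0.2 s.
2. the pad, driven by the grips, touches the blade (contact force between clamp_pad and scraper above 1 N and z of scraper in the frame of clamp below 0.015 m), for 0.1 s.
At the end, for the whole second after the job is handed in: Fingers still hold the grips squeezed (0.8 mm or more, over 3 N). Scraper in the slot within 8 mm of its centre, within 3 mm of the floor, square within 0.06 rad, at rest, untouched by the robot. Pad presses the blade with 4 to 25 N, pushed in 1.0 to 7.8 mm (horizontal distance between scraper and slot_floor below 0.008 m and z of scraper in the frame of clamp below 0.015 m and angle between the z axis of scraper and the z axis of clamp, either way round below 0.06 rad and angle between the x axis of scraper and the x axis of clamp, either way round below 0.06 rad and contact force between clamp_pad and scraper between 4 and 25 N and value of joint pad_press between 0.001 and 0.0078 m and value of joint squeeze above 0.0008 m and (contact force between the fingers and grip_rear above 3 N or contact force between the fingers and grip_front above 3 N) and contact force between each of the arm, the fingers and scraper below 0.2 N and linear speed of scraper below 0.02 m/s); the arm keeps its last pose, push and grip.
It fails at once if the blade is crushed: the pad presses on it with more than 38 N (contact force between clamp_pad and scraper above 38 N).
It fails at once if the jaw or its pad is pushed by the robot instead of being pumped (more than 3 N) (contact force between any of the arm, the fingers and clamp_jaw above 3 N).
It fails at once if the screwdriver, the tub or the tape is shifted by more than 20 mm (distance of any of driver_ph, grease_tub, tape from where it was at the start of the episode above 0.02 m).
It also fails if it takes over 54 s, if anything falls off the work surface, if the arm or the gripper's body presses on something with over 40 N, if the wrist force passes 120 N, or if a joint passes its speed limit or range.

## Working session

There is one attempt and no reset: what is moved stays moved. The work goes in short steps, Python scripts to look and compute and a shell command to move; the robot and the scene stay as the last step left them, time stands still between calls to the robot, and variables do not carry over. Pictures are saved under pics/ and viewed, at most 10 in all, crops included, and the job is handed in when it is done.

```bash
ls; mkdir -p pics
python3 - <<'E'
from plant import arm, imaging
import cv2
s=arm.sense(); print(s, arm.grip_point_offset)
for n in("side","top"):
    im=imaging.grab_frame(n); cv2.imwrite(f"pics/{n}0.png",im[:,:,::-1]); print(imaging.camera_info(n))
E
```

```text
pics
{'t': 0.0, 'qpos': array([-1.26962664e+00,  1.24538701e-01,  1.65171371e+00,  1.50644775e-05,
        1.36747631e+00, -8.25984441e-02]), 'qd': array([-9.15222330e-04, -1.18166984e-04, -7.05006893e-04,  2.37886890e-05,
        6.68687198e-04,  2.63742170e-04]), 'joint_efforts': array([ 2.20801659e-03, -4.23600447e+01, -3.65454018e+01,  1.83250054e-04,
        6.93188107e-03,  3.64482364e-07]), 'position': array([ 0.2431393 , -0.60205141,  0.19020789]), 'eef_rot': array([-1.06246434e-03,  9.81646402e-01,  1.90707108e-01, -1.09156826e-04]), 'contact_force': array([ 0.51319363,  0.61579139, -0.08101533]), 'moment': array([ 0.01705747,  0.05092768, -0.01712971]), 'grip_force': 0.0, 'width': 0.9970704739967101} 0.0187
{'mtx': array([[418.69353486,   0.        , 281.56341326],
       [  0.        , 418.69353486, 210.07167133],
       [  0.        ,   0.        ,   1.        ]]), 'k1': 0.007079354457646874, 'R': array([[-0.99807673,  0.06154489,  0.00742122],
       [ 0.04792243,  0.84196198, -0.53740437],
       [-0.03932287, -0.53601515, -0.84329204]]), 't': array([0.54224347, 0.38219718, 0.72089606])}
{'mtx': array([[404.57804262,   0.        , 278.25259412],
       [  0.        , 404.57804262, 210.00621962],
       [  0.        ,   0.        ,   1.        ]]), 'k1': -0.03990252603872865, 'R': array([[-0.02094402, -0.99975338, -0.00738418],
       [-0.99152885,  0.02171756, -0.12805816],
       [ 0.12818694,  0.00463958, -0.99173917]]), 't': array([-0.38183736,  0.53891215,  1.01518425])}
```

View pics/top0.png

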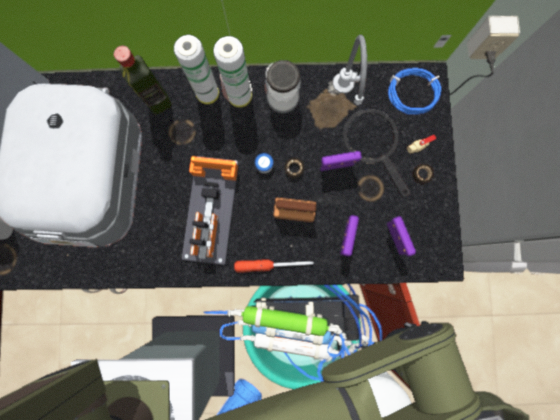

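View pics/side0.png

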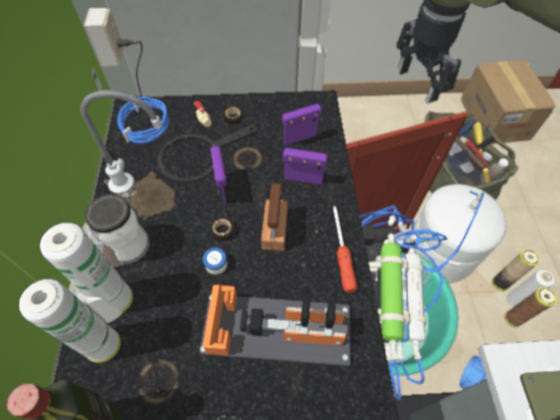

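The top view shows the clamp around px (212,210), with its orange wall at (213,168) and grips near (205,232). The brown scraper in its stand is at (295,208), the tub at (263,163), the tape at (294,168) and the screwdriver at (270,265). I'll zoom in on both views.

```bash
cat > h.py <<'E'
import numpy as np, cv2
from plant import imaging
def ray(n,uv):
    c=imaging.camera_info(n); K=c["mtx"]; d=(np.array(uv,float)-K[:2,2])/K[0,0]
    s=d.copy()
    for _ in range(10): s=d/(1+c["k1"]*(s@s))
    return -c["R"].T@c["t"], c["R"].T@np.array([*s,1])
def onplane(n,uv,z):
    o,d=ray(n,uv); return o+d*(z-o[2])/d[2]
def two(a,b):
    (o1,d1),(o2,d2)=ray("top",a),ray("side",b)
    k=np.linalg.lstsq(np.c_[d1,-d2],o2-o1,rcond=None)[0]
    p,q=o1+d1*k[0],o2+d2*k[1]; return (p+q)/2,np.linalg.norm(p-q)
def proj(n,X):
    c=imaging.camera_info(n); p=c["R"]@np.array(X)+c["t"]; s=p[:2]/p[2]; s=s*(1+c["k1"]*(s@s))
    return c["mtx"][:2,:2]@s+c["mtx"][:2,2]
E
python3 - <<'E'
import cv2
a=cv2.imread("pics/top0.png")[145:275,175:325]; b=cv2.imread("pics/side0.png")[175:375,195:365]
cv2.imwrite("pics/topc.png",cv2.resize(a,None,fx=4.6,fy=4.6,interpolation=cv2.INTER_CUBIC))
cv2.imwrite("pics/sidec.png",cv2.resize(b,None,fx=3,fy=3,interpolation=cv2.INTER_CUBIC))
E
```

```text
(no output)
```

View pics/topc.png

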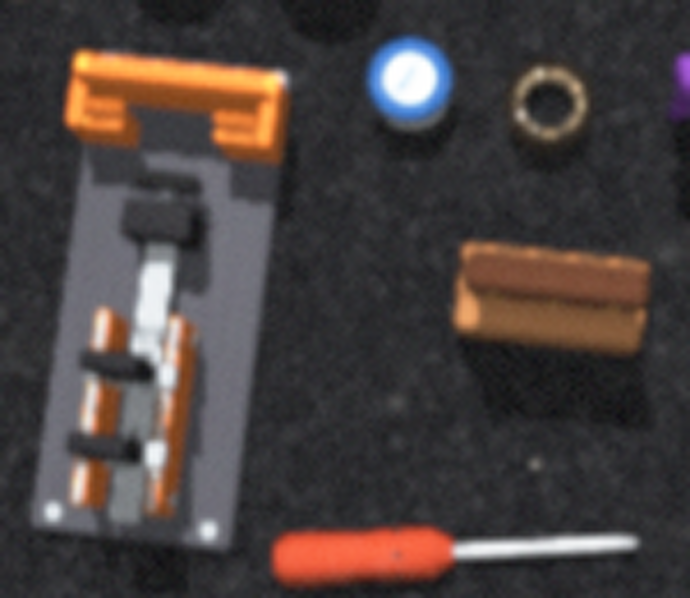

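View pics/sidec.png

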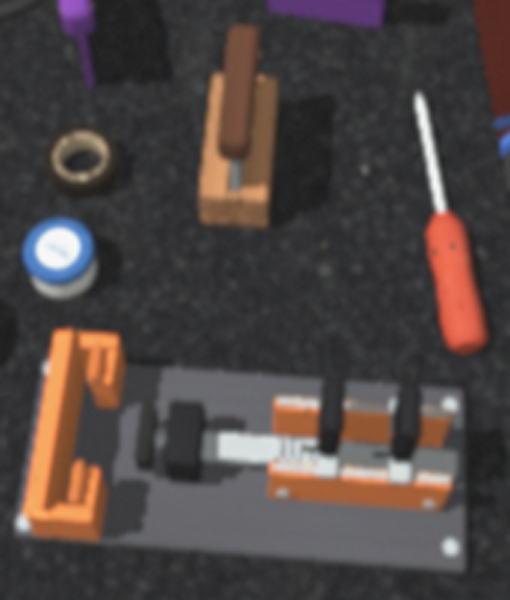

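The crops show all four base-plate screws in the side view, and the near two in the top view. The wall's top edge and the handle's top face are also clear. I'll triangulate from these.

Run:
```python
import numpy as np,cv2
from h import *
T=lambda u,v:(175+u/4.6,145+v/4.6); S=lambda u,v:(195+u/3,175+v/3)
np.set_printoptions(precision=4,suppress=True)
print("cams",ray("top",(0,0))[0],ray("side",(0,0))[0])
side=[onplane("side",S(*p),.013) for p in[(450,547),(450,403),(22,523),(47,367)]]
top=[onplane("top",T(*p),.013) for p in[(53,512),(208,530),(284,78)]]
print("side screws",*side,"\ntop",*top)
c=np.mean(side,0); print("centre",c)
tb=[onplane("top",T(*p),.012) for p in[(32,525),(228,548)]]; print("top plate corners",*tb)
sb=[onplane("side",S(*p),.012) for p in[(463,570),(465,386)]]; print("side plate corners",*sb)
for n in("top","side"):
    im=cv2.imread(f"pics/{n}0.png"); hsv=cv2.cvtColor(im,cv2.COLOR_BGR2HSV)
    box=(slice(185,230),slice(265,325)) if n=="top" else (slice(175,255),slice(255,295))
    h=hsv[box]; 
    m=((h[...,0]<18)&(h[...,1]>90)&(h[...,2]<128)&(h[...,2]>50)).astype(np.uint8)
    m=cv2.morphologyEx(m,cv2.MORPH_OPEN,np.ones((2,2)))
    k,l,st,ce=cv2.connectedComponentsWithStats(m); i=1+np.argmax(st[1:,4])
    pts=np.argwhere(l==i)[:,::-1]+[box[1].start,box[0].start]
    r=cv2.minAreaRect(pts.astype(np.float32)); print(n,st[i],r,cv2.boxPoints(r).tolist())
    print([onplane(n,p,.11) for p in cv2.boxPoints(r)], onplane(n,r[0],.11))
# grips tops
for n,P in(("top",[T(118,368),T(104,447)]),("side",[S(333,383),S(408,390)])): print(n,[onplane(n,p,.13) for p in P])
# stand top corners side/top
print("stand top",[onplane("top",T(*p),.042) for p in[(455,328),(637,353),(467,243),(650,262)]],[onplane("side",S(*p),.042) for p in[(212,72),(278,78),(270,195),(201,195)]])
```

```text
cams [ 0.3962 -0.3982  1.073 ] [0.5512 0.0312 0.8093]
side screws [ 0.4172 -0.1471  0.013 ] [ 0.4041 -0.2375  0.013 ] [ 0.6798 -0.1772  0.013 ] [ 0.6674 -0.2777  0.013 ] 
top [ 0.4165 -0.1509  0.013 ] [ 0.4046 -0.2392  0.013 ] [ 0.6659 -0.2844  0.013 ]
centre [ 0.5421 -0.2099  0.013 ]
top plate corners [ 0.4094 -0.1387  0.012 ] [ 0.3943 -0.2504  0.012 ]
side plate corners [ 0.4111 -0.1334  0.012 ] [ 0.3924 -0.2487  0.012 ]
top [ 11  17  41  21 525] ((295.55487060546875, 212.00608825683594), (40.85967254638672, 18.00033950805664), 6.340190887451172) [[274.256103515625, 218.6951141357422], [276.243896484375, 200.8048553466797], [316.8536376953125, 205.3170623779297], [314.8658447265625, 223.2073211669922]]
[array([ 0.4999, -0.3836,  0.11  ]), array([ 0.5431, -0.3893,  0.11  ]), array([ 0.53  , -0.4866,  0.11  ]), array([ 0.487 , -0.4804,  0.11  ])] [ 0.5149 -0.435   0.11  ]
side [ 14   9  20  55 743] ((278.801025390625, 210.8773193359375), (18.662548065185547, 53.62644958496094), 2.6025619506835938) [[268.2618408203125, 237.2391815185547], [270.6968994140625, 183.6680450439453], [289.3402099609375, 184.5154571533203], [286.9051513671875, 238.0865936279297]]
[array([ 0.5476, -0.3535,  0.11  ]), array([ 0.537, -0.479,  0.11 ]), array([ 0.4988, -0.4747,  0.11  ]), array([ 0.5124, -0.3497,  0.11  ])] [ 0.5242 -0.4117  0.11  ]
top [array([ 0.4866, -0.211 ,  0.13  ]), array([ 0.4465, -0.204 ,  0.13  ])]
side [array([ 0.4898, -0.2134,  0.13  ]), array([ 0.4482, -0.2068,  0.13  ])]
stand top [array([ 0.5134, -0.3819,  0.042 ]), array([ 0.4972, -0.4828,  0.042 ]), array([ 0.5613, -0.3895,  0.042 ]), array([ 0.5482, -0.4917,  0.042 ])] [array([ 0.5487, -0.4874,  0.042 ]), array([ 0.5006, -0.4794,  0.042 ]), array([ 0.5129, -0.3824,  0.042 ]), array([ 0.5606, -0.3852,  0.042 ])]
```

```bash
cat >> h.py <<'E'
from scipy.spatial.transform import Rotation as Ro
from plant import arm
def plan(xyz,yaw,n,verbose=True):
    """rows (tool axes, call units) from measured pose to TCP xyz, tool y along world yaw"""
    s=arm.sense(); q=s["eef_rot"]; R0=Ro.from_quat([*q[1:],q[0]]); p0=s["position"]
    y=np.array([np.cos(yaw),np.sin(yaw),0]); z=np.array([0,0,-1.]); R1=Ro.from_matrix(np.c_[np.cross(y,z),y,z])
    rv=(R0.inv()*R1).as_rotvec(); d=(np.array(xyz)-p0)/n
    for i in range(n):
        R=R0*Ro.from_rotvec(rv*i/n); print((R.inv().apply(d)/.06).round(3).tolist(),(np.degrees(rv)/n/6).round(3).tolist())
E
python3 -c "
from h import *
plan([.530,-.435,.16],-.133,15)"
```

```text
[0.365, -0.053, 0.034] [-0.001, -0.001, -0.671]
[0.368, -0.027, 0.034] [-0.001, -0.001, -0.671]
[0.369, -0.001, 0.034] [-0.001, -0.001, -0.671]
[0.368, 0.025, 0.034] [-0.001, -0.001, -0.671]
[0.365, 0.051, 0.034] [-0.001, -0.001, -0.671]
[0.361, 0.076, 0.034] [-0.001, -0.001, -0.671]
[0.355, 0.101, 0.034] [-0.001, -0.001, -0.671]
[0.347, 0.126, 0.034] [-0.001, -0.001, -0.671]
[0.337, 0.15, 0.034] [-0.001, -0.001, -0.671]
[0.326, 0.173, 0.034] [-0.001, -0.001, -0.671]
[0.313, 0.196, 0.034] [-0.001, -0.001, -0.671]
[0.298, 0.217, 0.034] [-0.001, -0.001, -0.671]
[0.282, 0.237, 0.034] [-0.001, -0.001, -0.671]
[0.265, 0.257, 0.034] [-0.001, -0.001, -0.671]
[0.246, 0.275, 0.034] [-0.001, -0.001, -0.671]
```

```bash
python3 -m handwheel '[[[0.36,-0.05,0],[0,0,-0.67]],[[0.37,-0.03,0],[0,0,-0.67]],[[0.37,0,0],[0,0,-0.67]],[[0.37,0.03,0],[0,0,-0.67]],[[0.37,0.05,0],[0,0,-0.67]]]' 1 30
python3 -m handwheel '[[[0.36,0.08,0],[0,0,-0.67]],[[0.36,0.1,0],[0,0,-0.67]],[[0.35,0.13,0],[0,0,-0.67]],[[0.34,0.15,0],[0,0,-0.67]],[[0.33,0.17,0],[0,0,-0.67]]]'
python3 -m handwheel '[[[0.31,0.2,0],[0,0,-0.67]],[[0.3,0.22,0],[0,0,-0.67]],[[0.28,0.24,0],[0,0,-0.67]],[[0.26,0.26,0],[0,0,-0.67]],[[0.25,0.27,0],[0,0,-0.67]]]'
python3 -m handwheel '[[[0,0,0],[0,0,0]],[[0,0,0],[0,0,0]],[[0,0,0],[0,0,0]],[[0,0,0],[0,0,0]],[[0,0,0],[0,0,0]]]'
python3 - <<'E'
from h import *
plan([.530,-.435,.0793],-.133,8)
for n in("top","side"): cv2.imwrite(f"pics/{n}1.png",imaging.grab_frame(n)[:,:,::-1])
a=cv2.imread("pics/top1.png")[150:270,220:380]; b=cv2.imread("pics/side1.png")[120:260,190:350]
cv2.imwrite("pics/m1.png",np.vstack([cv2.resize(x,(480,int(x.shape[0]*3)) if 0 else (440,300),interpolation=cv2.INTER_CUBIC) for x in(a,b)]))
E
```

```text
t: 0.72
position: [0.341, -0.5461, 0.1916]
eef_rot: [0.0, 0.932, 0.362, 0.0]
contact_force: [-0.0, -0.4, 0.3]
width: 1.0
grip_force: 0.0
t: 1.35
position: [0.437, -0.4902, 0.1915]
eef_rot: [-0.0, 0.855, 0.518, -0.0]
contact_force: [-0.2, -0.4, -0.1]
width: 0.999
grip_force: 0.0
t: 1.98
position: [0.533, -0.4351, 0.1914]
eef_rot: [-0.0, 0.752, 0.66, -0.0]
contact_force: [0.8, -0.2, 1.0]
width: 1.0
grip_force: 0.0
t: 2.6
position: [0.5314, -0.4362, 0.1916]
eef_rot: [0.0, 0.753, 0.658, -0.0]
contact_force: [0.7, -0.5, 0.1]
width: 1.002
grip_force: 0.0
[0.002, -0.003, 0.234] [0.0, 0.0, -0.003]
[0.002, -0.003, 0.234] [0.0, 0.0, -0.003]
[0.002, -0.003, 0.234] [0.0, 0.0, -0.003]
[0.002, -0.003, 0.234] [0.0, 0.0, -0.003]
[0.002, -0.003, 0.234] [0.0, 0.0, -0.003]
[0.002, -0.003, 0.234] [0.0, 0.0, -0.003]
[0.002, -0.003, 0.234] [0.0, 0.0, -0.003]
[0.002, -0.003, 0.234] [0.0, 0.0, -0.003]
```

View pics/m1.png

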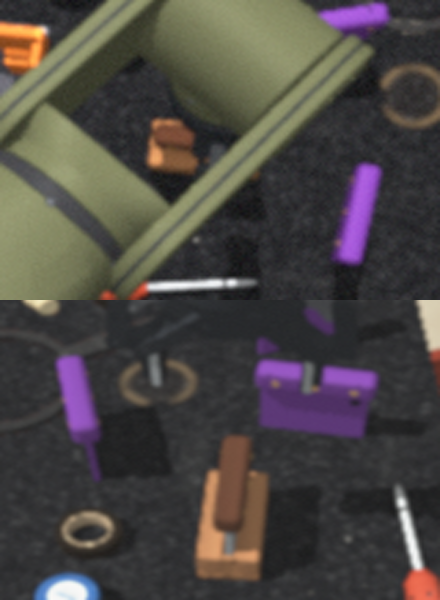

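The arm blocks the top view. In the side view the open finger tips, at px (155,370) and (310,375) in the crop, straddle the handle at x≈233. Descending.

```bash
python3 -m handwheel '[[[0,-0.02,0.3],[0,0,0]],[[0,0,0.4],[0,0,0]],[[0,0,0.4],[0,0,0]],[[0,0,0.4],[0,0,0]],[[0,0,0.3],[0,0,0]]]' 1 30
python3 -m handwheel '[[[0,0,0.07],[0,0,0]],[[0,0,0],[0,0,0]],[[0,0,0],[0,0,0]],[[0,0,0],[0,0,0]],[[0,0,0],[0,0,0]]]'  -1 40
python3 -m handwheel '[[[0,0,0],[0,0,0]],[[0,0,0],[0,0,0]],[[0,0,0],[0,0,0]],[[0,0,0],[0,0,0]],[[0,0,0],[0,0,0]]]'
```

```text
t: 3.32
position: [0.5296, -0.4348, 0.0807]
eef_rot: [-0.001, 0.753, 0.658, -0.0]
contact_force: [-0.6, 0.6, 0.4]
width: 0.997
grip_force: 0.0
t: 3.95
position: [0.5308, -0.436, 0.08]
eef_rot: [0.001, 0.753, 0.658, 0.0]
contact_force: [-1.0, -1.0, -1.2]
width: 0.002
grip_force: 0.0
t: 4.58
position: [0.5306, -0.4357, 0.0793]
eef_rot: [-0.0, 0.753, 0.658, 0.0]
contact_force: [0.1, -0.4, -0.2]
width: -0.001
grip_force: 0.0
```

The fingers shut on nothing, so I'll look.

Run:
```python
from h import *
for n in("top","side"): cv2.imwrite(f"pics/{n}2.png",imaging.grab_frame(n)[:,:,::-1])
a=cv2.imread("pics/top2.png")[150:270,220:380]; b=cv2.imread("pics/side2.png")[120:280,200:360]
cv2.imwrite("pics/m2.png",np.hstack([cv2.resize(x,None,fx=f,fy=f,interpolation=cv2.INTER_CUBIC)[:480] for x,f in((b,3),)]))
X=arm.sense()["position"]; print(proj("side",X),proj("side",[.53,-.435,.11]),proj("top",X))
```

```text
[275.04072589 209.20559989] [275.24014153 201.2181735 ] [295.21027657 207.28343671]
```

View pics/m2.png

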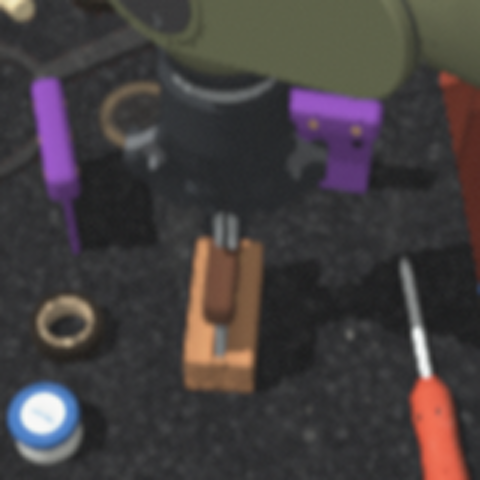

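The fingers appear to be over the handle's middle, hiding its far half, while the scraper hasn't moved. I'll check whether the reported tip height matches the images.

Run:
```python
from h import *
np.set_printoptions(precision=1,suppress=True)
for z in(.19,.205,.22,.235,.25): print("m1",z,proj("side",[.5314,-.4362,z]))
for z in(.08,.09,.1,.11,.12): print("m2",z,proj("side",[.5306,-.4357,z]))
print(arm.sense()["qpos"])
a=cv2.imread("pics/side2.png")[175:240,240:310]; b=cv2.imread("pics/side1.png")[135:200,235:315]
cv2.imwrite("pics/m3.png",np.hstack([cv2.resize(x,(400,380),interpolation=cv2.INTER_NEAREST) for x in(a,b)]))
```

```text
m1 0.19 [274.2 176.7]
m1 0.205 [274.2 171.7]
m1 0.22 [274.1 166.5]
m1 0.235 [274.  161.2]
m1 0.25 [274.  155.7]
m2 0.08 [275. 209.]
m2 0.09 [275.  206.4]
m2 0.1 [275.  203.7]
m2 0.11 [274.9 200.9]
m2 0.12 [274.9 198.1]
[-0.8  0.3  1.7  0.   1.2 -0.6]
```

View pics/m3.png

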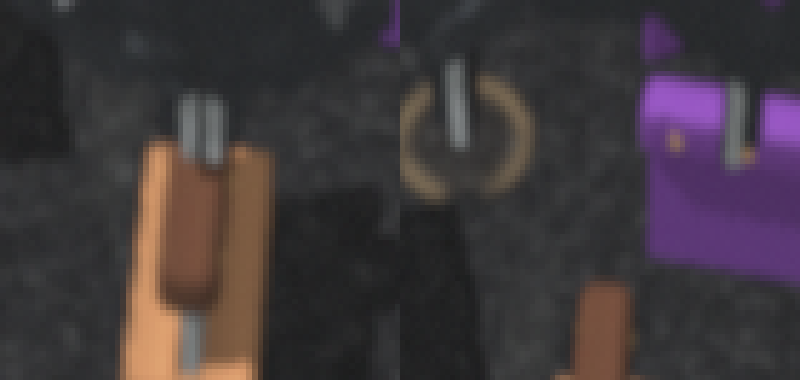

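Run:
```python
from h import *
for f in("side0","side1","side2"):
    print(f); im=cv2.imread(f"pics/{f}.png"); h=cv2.cvtColor(im,cv2.COLOR_BGR2HSV)
    for r in range(178,250,2):
        print(r,"".join(("o" if v>150 else "B" if v>70 else "b") if (hh<18 and s>80) else "P" if s>80 and hh>120 else ("G" if v>100 else "g" if v>60 else ".") for hh,s,v in h[r,255:300]))
```

```text
side0
178 .............................PPPPPPPPPPPPPPPP
180 ................................ggggggPPPPPPP
182 .................ggggggg....................g
184 ................gBBBBBBBBgg..................
186 .......ggg.....gBBBBBBBBBBg..................
188 ......ggggg....BBBBBBBBBBBg..................
190 ..............gBBBBBBBBBBBb..................
192 ..............gBBBBBBBBBBBBg.................
194 ..ggggggg.....gBBBBBBBBBBBg..................
196 ..gggg........gBBBBBBBBBBB...................
198 gggg......ggggBBBBBBBBBBBb...................
200 ......g..gBoooBBBBBBBBBBBBBBBBggg.....gg.....
202 ...ggggg.gBooooBBBBBBBBBBBBBBBBBB............
204 ...gggggggBooooBBBBBBBBBBBBBBBBBB............
206 .....ggggBooooBBBBBBBBBBBBBBBBBBg............
208 ........gBooooBBBBBBBBBBBBBBBBBBB............
210 ........gBooooBBBBBBBBBBBBBBBBBBB............
212 ........gBooooBBBBBBBBBBBBBBBBBBb............
214 ........BooooBBBBBBBBBBBBBBBBBBBb............
216 .......gBooooBBBBBBBBBBBBBBBBBBB.............
218 ......ggBooooBBBBBBBBBBBBBBBBBBB.............
220 .......gBooooBBBBBBBBBBBBBBBBBBB........
[... 3617 characters left out ...]

222 .......BoooooBBBBBBBBBBBBBBBBBBB.............
224 .......BoooooBBBBBBBBBBBBBBBBBBb.............
226 ......gBoooooBBBBBBBbBBBBBBBBBBb.............
228 ......gBooooooooBggggBBBBBBBBBB..............
230 ......gBoooooooooGGGgBBBBBBBBBB..............
232 ......BooooooooooGGGGBBBBBBBBBB..............
234 .....gBoooooooooBGGGGBBBBBBBBBB..............
236 .....gBoooooooooGGGGGBBBBBooBBB..............
238 .....gBooooooooooGGGoooooooooBB..............
240 .....gBooooooooooooooooooooooBb..............
242 .....gBBBBBBBBBBBBBBBBooooooBB...............
244 .....gBBBBBBBBBBBBBBBBBBBBBBBB...............
246 ......BBBBBBBBBBBBBBBBBBBBBBBB...............
248 ......gBBBBBBBBBBBBBBBBBBBBBBB...............
```

Run:
```python
from h import *
np.set_printoptions(precision=1,suppress=True)
p=np.array([.2431,-.6021,.1902]); d=np.array([.374,-.927,0])
for dz in(.013,.033,.053): 
    for k in(-.05,.05): print(dz,k,proj("side",p+d*k+[0,0,dz]),proj("top",p+d*k+[0,0,dz]))
a=cv2.imread("pics/side0.png")[10:130,370:490]; b=cv2.imread("pics/side2.png")[150:230,240:320]
cv2.imwrite("pics/m4.png",np.hstack([cv2.resize(cv2.convertScaleAbs(x,alpha=2.2),(390,390),interpolation=cv2.INTER_CUBIC) for x in(a,b)]))
```

```text
0.013 -0.05 [424.3 118. ] [358.5 343.3]
0.013 0.05 [396.2  87. ] [401.7 323.9]
0.033 -0.05 [427.3 110.6] [360.3 345.2]
0.033 0.05 [398.5  79.4] [404.6 325.3]
0.053 -0.05 [430.5 102.9] [362.3 347.3]
0.053 0.05 [400.9  71.5] [407.6 326.8]
```

View pics/m4.png

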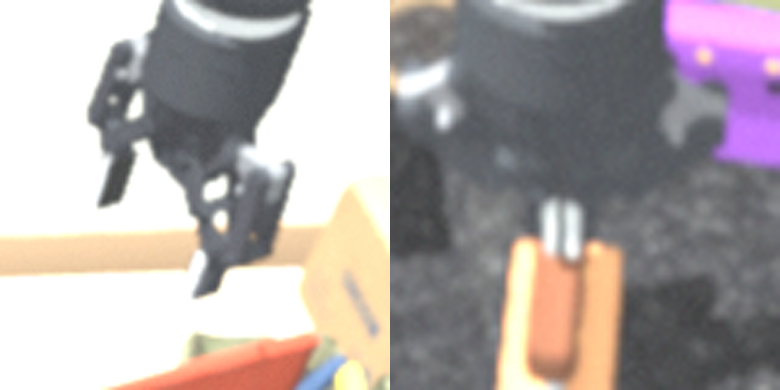

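Both views (start pose and now) agree: the true finger tips are about 42 mm higher than the reported z, with x and y correct. The fingers shut just above the handle and nothing was touched. I'll open and go down 42 mm more.

```bash
python3 -m handwheel '[[[0,0,0],[0,0,0]],[[0,0,0],[0,0,0]],[[0,0,0],[0,0,0]],[[0,0,0],[0,0,0]],[[0,0,0],[0,0,0]]]' 1 40
python3 -m handwheel '[[[0,0,0],[0,0,0]],[[0,0,0],[0,0,0]],[[0,0,0.2],[0,0,0]],[[0,0,0.25],[0,0,0]],[[0,0,0.25],[0,0,0]]]'
python3 -m handwheel '[[[0,0,0],[0,0,0]],[[0,0,0],[0,0,0]],[[0,0,0],[0,0,0]],[[0,0,0],[0,0,0]],[[0,0,0],[0,0,0]]]' -1 40
python3 -m handwheel '[[[0,0,0],[0,0,0]],[[0,0,0],[0,0,0]],[[0,0,0],[0,0,0]],[[0,0,0],[0,0,0]],[[0,0,0],[0,0,0]]]'
```

```text
t: 5.3
position: [0.5306, -0.4357, 0.0794]
eef_rot: [0.0, 0.753, 0.658, 0.0]
contact_force: [0.6, 0.3, 0.3]
width: 1.005
grip_force: 0.0
t: 5.92
position: [0.53, -0.4352, 0.0354]
eef_rot: [-0.001, 0.753, 0.658, -0.0]
contact_force: [0.3, 0.4, 0.2]
width: 0.999
grip_force: 0.0
t: 6.55
position: [0.5312, -0.4362, 0.0384]
eef_rot: [0.001, 0.753, 0.658, 0.0]
contact_force: [0.5, -0.1, 1.6]
width: 0.252
grip_force: 39.7
t: 7.18
position: [0.5312, -0.4362, 0.0383]
eef_rot: [0.001, 0.753, 0.658, 0.0]
contact_force: [-0.1, -0.6, 5.8]
width: 0.253
grip_force: 40.1
```

Gripped: width 0.253 matches the 22 mm handle. Lifting, then checking the slot's position while the arm is clear of the top view.

```bash
python3 -m handwheel '[[[0,0,-0.2],[0,0,0]],[[0,0,-0.3],[0,0,0]],[[0,0,-0.4],[0,0,0]],[[0,0,-0.4],[0,0,0]],[[0,0,-0.3],[0,0,0]]]' -1 40
python3 - <<'E'
from h import *
plan([.645,-.2255,.13],-.135,8)
# wall/post top features (z=.069) from top0/side0 orange mask
np.set_printoptions(precision=4,suppress=True)
c=np.array([.5412,-.2113]);x=np.array([np.cos(.135),-np.sin(.135)]);y=np.array([-x[1],x[0]])
for n,(r,q) in(("top",((155,182),(185,242))),("side",((280,360),(200,240)))):
    im=cv2.imread(f"pics/{n}0.png"); h=cv2.cvtColor(im,cv2.COLOR_BGR2HSV)
    # profiles along clamp x at several clamp y, at z=.069
    for yy in(-.045,-.035,.035,.045):
        out=""
        for xx in np.arange(.07,.145,.0025):
            P=c+x*xx+y*yy; u=proj(n,[*P,.069]).round().astype(int); H,S,V=h[u[1],u[0]]
            out+=str(min(9,V//26)) if S>120 and H<22 else "."
        print(n,yy,out)
E
```

```text
t: 7.8
position: [0.5299, -0.4355, 0.1345]
eef_rot: [-0.001, 0.753, 0.658, -0.0]
contact_force: [-1.0, 0.0, -2.2]
width: 0.249
grip_force: 39.9
[0.466, 0.179, 0.009] [-0.002, -0.0, 0.001]
[0.466, 0.179, 0.009] [-0.002, -0.0, 0.001]
[0.466, 0.179, 0.009] [-0.002, -0.0, 0.001]
[0.466, 0.179, 0.009] [-0.002, -0.0, 0.001]
[0.466, 0.179, 0.009] [-0.002, -0.0, 0.001]
[0.466, 0.179, 0.009] [-0.002, -0.0, 0.001]
[0.466, 0.179, 0.009] [-0.002, -0.0, 0.001]
[0.466, 0.179, 0.009] [-0.002, -0.0, 0.001]
top -0.045 .445789988886555799997........
top -0.035 ...4699878975555689999........
top 0.035 ..44689778875555689999........
top 0.045 ...45799889976667999966.......
side -0.045 ....369998998885689997........
side -0.035 ...3579767887545689999........
side 0.035 .....69867985445589998........
side 0.045 ....469867875445589998........
```

```bash
python3 -m handwheel '[[[0.3,0.1,0],[0,0,0]],[[0.46,0.18,0],[0,0,0]],[[0.46,0.18,0],[0,0,0]],[[0.46,0.18,0],[0,0,0]],[[0.46,0.18,0],[0,0,0]]]'
python3 -m handwheel '[[[0.46,0.18,0],[0,0,0]],[[0.46,0.18,0],[0,0,0]],[[0.4,0.15,0],[0,0,0]],[[0.25,0.1,0],[0,0,0]],[[0,0,0],[0,0,0]]]'
python3 -m handwheel '[[[0,0,0],[0,0,0]],[[0,0,0],[0,0,0]],[[0,0,0],[0,0,0]],[[0,0,0],[0,0,0]],[[0,0,0],[0,0,0]]]'
python3 - <<'E'
from h import *
plan([.645,-.2255,.0403],-.135,8)
cv2.imwrite("pics/side5.png",imaging.grab_frame("side")[:,:,::-1]);cv2.imwrite("pics/top5.png",imaging.grab_frame("top")[:,:,::-1])
a=cv2.imread("pics/side5.png")[230:380,170:350]; b=cv2.imread("pics/top5.png")[120:270,160:340]
cv2.imwrite("pics/m5.png",np.hstack([cv2.resize(x,(400,333),interpolation=cv2.INTER_CUBIC) for x in(a,b)]))
E
```

```text
t: 8.43
position: [0.5962, -0.3123, 0.1314]
eef_rot: [-0.002, 0.753, 0.658, -0.0]
contact_force: [0.6, 0.3, -2.1]
width: 0.25
grip_force: 39.9
t: 9.05
position: [0.6453, -0.2251, 0.1323]
eef_rot: [-0.001, 0.752, 0.659, -0.0]
contact_force: [-0.1, 0.2, -1.1]
width: 0.252
grip_force: 39.8
t: 9.68
position: [0.6454, -0.2268, 0.1334]
eef_rot: [0.0, 0.753, 0.658, 0.0]
contact_force: [-0.2, -0.9, -1.7]
width: 0.25
grip_force: 39.8
[0.003, -0.001, 0.194] [0.0, 0.0, 0.0]
[0.003, -0.001, 0.194] [0.0, 0.0, 0.0]
[0.003, -0.001, 0.194] [0.0, 0.0, 0.0]
[0.003, -0.001, 0.194] [0.0, 0.0, 0.0]
[0.003, -0.001, 0.194] [0.0, 0.0, 0.0]
[0.003, -0.001, 0.194] [0.0, 0.0, 0.0]
[0.003, -0.001, 0.194] [0.0, 0.0, 0.0]
[0.003, -0.001, 0.194] [0.0, 0.0, 0.0]
```

View pics/m5.png

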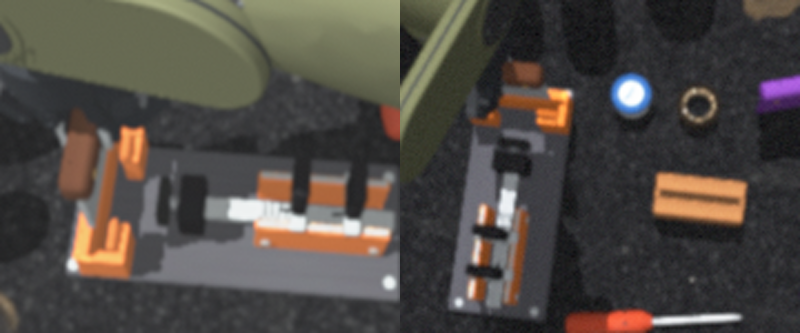

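In the side view (left) the held handle is at crop (78,155) with the wall and posts just to its right. In the top view the handle's -y end is at crop (541,73). I'll compare the handle's ends with their predicted projections.

Run:
```python
from h import *
np.set_printoptions(precision=1,suppress=True)
x=np.array([np.cos(.135),-np.sin(.135),0]);y=np.array([-x[1],x[0],0]); c=np.array([.6454,-.2268,0])
for n,e in(("side",.049),("top",-.049)):
    for dx in(-.011,.011):
        for z in(.177,.205): print(n,dx,z,proj(n,c+x*dx+y*e+[0,0,z]))
for n,(r0,r1,c0,c1) in(("side",(276,330,190,225)),("top",(140,172,200,236))):
    im=cv2.imread(f"pics/{n}5.png"); h=cv2.cvtColor(im,cv2.COLOR_BGR2HSV)
    print(n,"cols from",c0)
    for r in range(r0,r1,2):
        print(r,"".join(("O" if v>160 and s>150 else "B" if v>60 else "b") if (hh<22 and s>90) else ("G" if v>100 else "g" if v>60 else ".") for hh,s,v in h[r,c0:c1]))
```

```text
side -0.011 0.177 [211.5 320.5]
side -0.011 0.205 [209.  314.5]
side 0.011 0.177 [197.3 319.4]
side 0.011 0.205 [194.2 313.4]
top -0.011 0.177 [224.4 160.6]
top -0.011 0.205 [222.6 157.5]
top 0.011 0.177 [225.7 151.3]
top 0.011 0.205 [223.9 147.9]
side cols from 190
276 ...................................
278 ...................................
280 ............gBBBgg.................
282 .g..........gBBBBgg................
284 .......gg...BBBBBBgg...............
286 .ggggggGgg.gBBBBBBBBBgg...........g
288 ....gGGGGggBBBBBBBBBBBBggGggg....gB
290 .....gGGGGGBBBBBBBBBBBBgGGGGGgg..gO
292 ......gGGGGBBBBBBBBBBBBBgGGGGGg..BO
294 ......gGGGGBBBBBBBBBBBBBggGGGGGBBBO
296 .......ggGBBBBBBBBBBBBBBggGGGGGBBOO
298 ....gggggBBBBBBBBBBBBBBBggGGBBBBBOO
300 ...gg..gBBBBBBBBBBBBBBBBgGGGBBBBBBO
302 gg..ggggBBBBBBBBBBBBBBBggGGGBBBBBBB
304 .g.gggggBBBBBBBBBBBBBBBgGGGBBBBBBgG
306 gggggggBBBBBBBBBBBBBBBBGGGGBBBBBBgg
308 ggggg.gBBBBBBBBBBBBBBBBGGGGBBBBBGgg
310 gggg.ggBBBBBBBBBBBBBBBGGGGBBBBBBggg
312 gg...gBBBBBBBBBBBBBBBggGGGBBBBBBggg
314 gg...ggBBBBBBBBBBBBBBggGGGBBBBBGggg
316 ....ggggBBBBBBBBBBBBBggGGBBBB
[... 220 characters left out ...]
...ggGBBBBGGGGBBBBBBBBBBGg
top cols from 200
140 ....................................
142 ....................................
144 ....................................
146 .........g..........................
148 .......bbBBBBBBBBBBBBg.......g......
150 ......BBBBBBBBBBBBBBBBBB............
152 ......bBBBBBBBBBBBBBBBBBg...........
154 ......BBBBBBBBBBBBBBBBBB............
156 .......bBBBBBBBBBBBBBBBB............
158 .......gggggggBBBBBBBBBgggg.........
160 ......gggggggggggggggggggGBBOOOOBBGG
162 ......gGGGGGGGGGGGggggGGgGBOOOOOOGGB
164 ....BBBBBBBBBBBBBBBBBBBBBBBBOOOOOOOO
166 ....BBBBBBBBBBBBBBBBBBBBBBBBBBBOOOOO
168 ....gggBBBBBBBBBBBBBBBBBBBBBBBBOOOOO
170 BBBBBggggggg.gggggggBOOOOOOOOOOOOOOO
```

Predicted and observed agree within about 1 mm. Inserting in stages while watching the force.

```bash
python3 -m handwheel '[[[0.02,0,0.15],[0,0,0]],[[0,0,0.25],[0,0,0]],[[0,0,0.25],[0,0,0]],[[0,0,0.15],[0,0,0]],[[0,0,0],[0,0,0]]]'
python3 -m handwheel '[[[0,0,0.08],[0,0,0]],[[0,0,0.08],[0,0,0]],[[0,0,0.08],[0,0,0]],[[0,0,0],[0,0,0]],[[0,0,0],[0,0,0]]]'
```

```text
t: 10.4
position: [0.6447, -0.225, 0.0835]
eef_rot: [-0.001, 0.753, 0.658, -0.001]
contact_force: [-0.3, -0.2, -2.4]
width: 0.255
grip_force: 39.9
t: 11.02
position: [0.6456, -0.2254, 0.0708]
eef_rot: [-0.0, 0.753, 0.658, -0.0]
contact_force: [-2.2, 0.1, -1.9]
width: 0.245
grip_force: 39.9
```

```bash
python3 -m handwheel '[[[0,0,0.1],[0,0,0]],[[0,0,0.1],[0,0,0]],[[0,0,0.1],[0,0,0]],[[0,0,0.05],[0,0,0]],[[0,0,0],[0,0,0]]]'
python3 -m handwheel '[[[0,0,0.06],[0,0,0]],[[0,0,0.06],[0,0,0]],[[0,0,0.04],[0,0,0]],[[0,0,0],[0,0,0]],[[0,0,0],[0,0,0]]]'
```

```text
t: 11.65
position: [0.6457, -0.2253, 0.0495]
eef_rot: [-0.0, 0.753, 0.658, 0.0]
contact_force: [-0.2, 0.4, -1.7]
width: 0.256
grip_force: 39.8
t: 12.28
position: [0.6458, -0.2255, 0.0404]
eef_rot: [0.0, 0.753, 0.658, 0.0]
contact_force: [-0.5, -0.7, -0.8]
width: 0.256
grip_force: 40.0
```

```bash
python3 -m handwheel '[[[0,0,0.02],[0,0,0]],[[0,0,0],[0,0,0]],[[0,0,0],[0,0,0]],[[0,0,0],[0,0,0]],[[0,0,0],[0,0,0]]]'
python3 -m handwheel '[[[0,0,0],[0,0,0]],[[0,0,0],[0,0,0]],[[0,0,0],[0,0,0]],[[0,0,0],[0,0,0]],[[0,0,0],[0,0,0]]]' 1 40
python3 -m handwheel '[[[0,0,-0.2],[0,0,0]],[[0,0,-0.4],[0,0,0]],[[0,0,-0.5],[0,0,0]],[[0,0,-0.5],[0,0,0]],[[0,0,-0.3],[0,0,0]]]'
python3 -c "
from h import *
plan([.4685,-.203,.145],-.135,8)"
```

```text
t: 12.9
position: [0.6459, -0.2254, 0.0403]
eef_rot: [0.0, 0.753, 0.658, 0.0]
contact_force: [-3.5, 2.2, 5.9]
width: 0.25
grip_force: 40.9
t: 13.52
position: [0.6456, -0.2255, 0.039]
eef_rot: [-0.0, 0.753, 0.658, -0.0]
contact_force: [-0.7, 0.6, 2.0]
width: 0.998
grip_force: 0.0
t: 14.15
position: [0.6466, -0.2258, 0.1563]
eef_rot: [0.002, 0.753, 0.658, 0.001]
contact_force: [0.5, -0.2, 0.6]
width: 0.998
grip_force: 0.0
[-0.003, -0.374, 0.022] [0.004, 0.001, 0.001]
[-0.003, -0.374, 0.022] [0.004, 0.001, 0.001]
[-0.003, -0.374, 0.023] [0.004, 0.001, 0.001]
[-0.003, -0.374, 0.023] [0.004, 0.001, 0.001]
[-0.003, -0.374, 0.023] [0.004, 0.001, 0.001]
[-0.003, -0.374, 0.023] [0.004, 0.001, 0.001]
[-0.003, -0.374, 0.023] [0.004, 0.001, 0.001]
[-0.003, -0.374, 0.023] [0.004, 0.001, 0.001]
```

The scraper is down: the floor pushed back with 6 N before I let go. Now to the squeeze grips.

```bash
python3 -m handwheel '[[[0,-0.25,0],[0,0,0]],[[0,-0.38,0],[0,0,0]],[[0,-0.38,0],[0,0,0]],[[0,-0.38,0],[0,0,0]],[[0,-0.38,0],[0,0,0]]]'
python3 -m handwheel '[[[0,-0.38,0],[0,0,0]],[[0,-0.38,0],[0,0,0]],[[0,-0.3,0],[0,0,0]],[[0,-0.17,0],[0,0,0]],[[0,0,0],[0,0,0]]]'
python3 - <<'E'
from h import *
plan([.4685,-.203,.046],-.135,8)
c=np.array([.5412,-.2113,0]);x=np.array([np.cos(.135),-np.sin(.135),0]);y=np.array([-x[1],x[0],0])
# grip profiles at z=.13 along clamp x / y in first pictures
for n in("top","side"):
    g=cv2.imread(f"pics/{n}0.png",0)
    for yy in(-.012,-.006,0,.006,.012):
        print(n,yy," ".join(f"{g[tuple(proj(n,c+x*xx+y*yy+[0,0,.13]).round().astype(int)[::-1])]:d}" for xx in np.arange(-.115,-.03,.003)))
# scraper handle now: predicted near end rows/cols with z .084-.112
f=np.array([.6452,-.2254,0]); print([proj("side",f+x*dx+y*e+[0,0,.112]).round(1) for dx in(-.011,.011) for e in(-.049,.049)])
im=imaging.grab_frame("side")[:,:,::-1]; cv2.imwrite("pics/side6.png",im); h=cv2.cvtColor(im,cv2.COLOR_BGR2HSV)
for r in range(280,345,3): print(r,"".join(("O" if v>150 and s>150 else "B" if v>60 else "b") if (hh<22 and s>90) else ("G" if v>100 else "g" if v>60 else ".") for hh,s,v in h[r,190:245]))
E
```

```text
t: 14.78
position: [0.5377, -0.2104, 0.1509]
eef_rot: [-0.002, 0.753, 0.658, -0.001]
contact_force: [-0.4, -0.5, -0.2]
width: 0.998
grip_force: 0.0
t: 15.4
position: [0.4662, -0.2009, 0.1522]
eef_rot: [-0.001, 0.753, 0.658, -0.0]
contact_force: [0.0, 0.0, -0.4]
width: 0.999
grip_force: 0.0
[-0.004, 0.006, 0.221] [-0.001, -0.001, 0.0]
[-0.004, 0.005, 0.221] [-0.001, -0.001, 0.0]
[-0.004, 0.005, 0.221] [-0.001, -0.001, 0.0]
[-0.004, 0.005, 0.221] [-0.001, -0.001, 0.0]
[-0.004, 0.005, 0.221] [-0.001, -0.001, 0.0]
[-0.004, 0.005, 0.221] [-0.001, -0.001, 0.0]
[-0.004, 0.005, 0.221] [-0.001, -0.001, 0.0]
[-0.004, 0.005, 0.221] [-0.001, -0.001, 0.0]
top -0.012 93 93 130 111 94 73 55 62 56 67 98 98 90 93 113 110 105 100 89 51 39 58 62 84 125 217 201 175 155
top -0.006 77 81 79 82 82 54 51 58 60 68 78 78 81 79 78 83 84 91 82 54 46 60 63 62 74 80 80 80 95
top 0 108 117 123 83 68 50 43 56 64 73 92 107 106 110 90 100 100 96 87 47 41 55 60 78 103 87 100 108 112
top 0.006 225 225 223 185 133 88 44 60 68 100 197 221 221 217 216 214 211 209 146 117 63 54 64 110 177 221 219 221 224
top 0.012 116 113 
[... 1365 characters left out ...]
ggGGGBBBBBBBBBBBBGGGggBBBBBBBBgggggggggg
313 gg....gg..ggg..gGGGBBBBBBBBBBBBggGggggggggggggggggggggg
316 ....gggg...gggggGGGBBBBBBBBBBBBggGggggggggggggggggggggg
319 ggggggg..ggggggGGGBBBBBBBBBBBBggggggggggggggggggggggggg
322 ...ggggg.....ggGGBBBBBBBBBBBBBggGgggggggggggggggggggggg
325 ...ggggg.....gGGGBBBBBBBBBBBBggGgggggggggggggggggggggg.
328 ...gggggg...ggGGBBBBBBBBBBBBBBGGGgggggggggggggggggg....
331 ...........ggGGGBBBBBBBBBBBBBBOOOOOOBBBgggggggggggg....
334 ....gggggg.ggGBBBBBBBBBBBBBBBBOOOOOOOOBBggggggggggggggg
337 ....gggg...gGGBBBOOOBBBggggGBOOOOOOOOOBBBgggggggggggggg
340 ..ggg.....ggGBBBBBBOOOBGGGGBOOOOOOOOOOBBBgggggggggggggg
343 ..ggggg..ggGGBBBBBBOOOOOBBBBOOOOOOOOOOBBggggggggggggggg
```

The handle sits where predicted. The grips' midpoint is 72.7 mm behind the clamp origin, i.e. world (0.469, -0.2015). Descending.

```bash
python3 -m handwheel '[[[0,0.05,0.25],[0,0,0]],[[0,0,0.4],[0,0,0]],[[0,0,0.45],[0,0,0]],[[0,0,0.4],[0,0,0]],[[0,0,0.25],[0,0,0]]]'
python3 -m handwheel '[[[0,0,0],[0,0,0]],[[0,0,0],[0,0,0]],[[0,0,0],[0,0,0]],[[0,0,0],[0,0,0]],[[0,0,0],[0,0,0]]]'
```

```text
t: 16.08
position: [0.4695, -0.201, 0.0455]
eef_rot: [-0.002, 0.753, 0.658, -0.001]
contact_force: [0.9, 0.2, 0.5]
width: 1.001
grip_force: 0.0
t: 16.7
position: [0.4705, -0.2018, 0.0486]
eef_rot: [0.0, 0.753, 0.658, 0.0]
contact_force: [-0.7, -0.1, 0.0]
width: 1.007
grip_force: 0.0
```

```bash
python3 -m handwheel '[[[0,-0.02,0.03],[0,0,0]],[[0,0,0],[0,0,0]],[[0,0,0],[0,0,0]],[[0,0,0],[0,0,0]],[[0,0,0],[0,0,0]]]' -1 22
python3 -m handwheel '[[[0,0,0],[0,0,0]],[[0,0,0],[0,0,0]],[[0,0,0],[0,0,0]],[[0,0,0],[0,0,0]],[[0,0,0],[0,0,0]]]'
python3 - <<'E'
from h import *
cv2.imwrite("pics/side7.png",imaging.grab_frame("side")[:,:,::-1])
a,b=[cv2.imread(f"pics/{f}.png")[270:370,195:365] for f in("side6","side7")]
cv2.imwrite("pics/m7.png",np.vstack([cv2.resize(v,None,fx=2.9,fy=2.9,interpolation=cv2.INTER_CUBIC) for v in(a,b)]))
E
```

```text
t: 17.32
position: [0.47, -0.2017, 0.0486]
eef_rot: [0.0, 0.753, 0.658, 0.0]
contact_force: [-1.8, 2.5, 10.1]
width: 0.462
grip_force: 24.5
t: 17.95
position: [0.47, -0.2017, 0.0486]
eef_rot: [0.0, 0.753, 0.658, 0.0]
contact_force: [-2.3, 2.5, 10.7]
width: 0.459
grip_force: 24.5
```

View pics/m7.png

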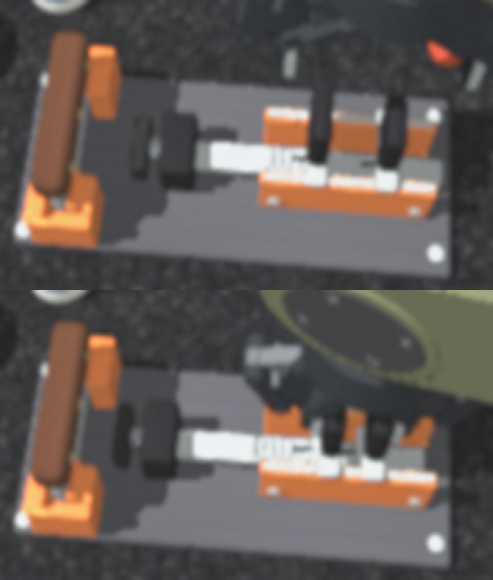

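Pumping works. The jaw block moved from crop x≈180 to 160, with the grips fully squeezed at width 0.46 and the blade undisturbed. Continuing to stroke.

```bash
python3 -m handwheel '[[[0,0,0],[0,0,0]],[[0,0,0],[0,0,0]],[[0,0,0],[0,0,0]],[[0,0,0],[0,0,0]],[[0,0,0],[0,0,0]]]' 0.7 20
python3 -m handwheel '[[[0,0,0],[0,0,0]],[[0,0,0],[0,0,0]],[[0,0,0],[0,0,0]],[[0,0,0],[0,0,0]],[[0,0,0],[0,0,0]]]' -1 20
python3 -m handwheel '[[[0,0,0],[0,0,0]],[[0,0,0],[0,0,0]],[[0,0,0],[0,0,0]],[[0,0,0],[0,0,0]],[[0,0,0],[0,0,0]]]'
cat > j.py <<'E'
from h import *
import sys
np.set_printoptions(precision=4,suppress=True)
n=sys.argv[1]; cv2.imwrite(f"pics/{n}.png",imaging.grab_frame("side")[:,:,::-1])
c=np.array([.5412,-.2113,0]);x=np.array([np.cos(.135),-np.sin(.135),0]);y=np.array([-x[1],x[0],0])
for f in("side6","side7",n):
    g=cv2.imread(f"pics/{f}.png",0)
    for yy in(0,.01): print(f,yy," ".join(f"{g[tuple(proj('side',c+x*xx+y*yy+[0,0,.053]).round().astype(int)[::-1])]:d}" for xx in np.arange(-.02,.1,.003)))
E
python3 j.py side8
```

```text
t: 18.62
position: [0.4689, -0.2015, 0.0462]
eef_rot: [-0.0, 0.753, 0.658, -0.0]
contact_force: [-0.3, 0.2, 0.5]
width: 0.848
grip_force: 0.0
t: 19.25
position: [0.47, -0.2018, 0.0488]
eef_rot: [0.001, 0.753, 0.658, 0.0]
contact_force: [-2.0, 2.5, 10.6]
width: 0.468
grip_force: 22.2
t: 19.88
position: [0.4699, -0.2018, 0.0487]
eef_rot: [0.001, 0.753, 0.658, 0.0]
contact_force: [-2.1, 2.5, 10.7]
width: 0.468
grip_force: 22.2
side6 0 229 236 237 236 207 211 223 222 229 236 236 235 141 120 122 75 53 59 60 62 62 62 66 100 104 68 66 68 71 70 73 73 74 74 74 73 74 73 75 100
side6 0.01 238 240 239 240 240 240 239 239 239 239 240 230 187 144 134 100 55 61 62 62 63 65 68 101 111 56 61 66 61 68 73 73 73 73 73 73 73 73 74 100
side7 0 222 217 196 218 212 215 225 227 232 238 237 236 199 204 220 205 171 147 122 87 55 61 61 62 61 63 78 93 78 62 45 46 50 71 75 74 74 73 75 101
side7 0.01 230 225 204 233 240 241 240 240 240 240 240 240 241 240 239 231 149 145 138 76 53 61 63 63 65 65 67 94 73 55 44 43 53 72 74 74 73 74 75 101
side8 0 222 216 195 218 209 211 196 222 233 239 237 237 208 213 223 223 230 237 236 226 119 120 113 57 52 60 61 61 62 63 60 85 84 58 45 44 56 69 74 100
side8 0.01 230 226 206 232 231 220 217 229 241 241 240 241 241 240 239 240 240 240 240 231 188 146 130 87 54 62 62 64 65 61 56 79 90 50 44 44 59 69 75 101
```

```bash
python3 -m handwheel '[[[0,0,0],[0,0,0]],[[0,0,0],[0,0,0]],[[0,0,0],[0,0,0]],[[0,0,0],[0,0,0]],[[0,0,0],[0,0,0]]]' 0.7 20
python3 -m handwheel '[[[0,0,0],[0,0,0]],[[0,0,0],[0,0,0]],[[0,0,0],[0,0,0]],[[0,0,0],[0,0,0]],[[0,0,0],[0,0,0]]]' -1 20
python3 -m handwheel '[[[0,0,0],[0,0,0]],[[0,0,0],[0,0,0]],[[0,0,0],[0,0,0]],[[0,0,0],[0,0,0]],[[0,0,0],[0,0,0]]]'
python3 j.py side9 | tail -2
```

```text
t: 20.55
position: [0.4689, -0.2015, 0.0462]
eef_rot: [-0.0, 0.753, 0.658, -0.0]
contact_force: [0.1, 0.9, -0.4]
width: 0.852
grip_force: 0.0
t: 21.18
position: [0.47, -0.2018, 0.0487]
eef_rot: [0.001, 0.753, 0.658, 0.0]
contact_force: [-2.5, 3.3, 10.7]
width: 0.461
grip_force: 22.2
t: 21.8
position: [0.47, -0.2018, 0.0487]
eef_rot: [0.001, 0.753, 0.658, 0.0]
contact_force: [-3.4, 2.2, 11.3]
width: 0.463
grip_force: 22.2
side9 0 222 216 196 217 202 207 195 221 227 228 205 221 195 207 224 226 232 238 237 237 199 213 216 187 156 138 109 71 56 60 46 40 40 41 58 77 91 61 44 46
side9 0.01 219 221 206 232 231 218 215 227 218 232 237 237 241 241 240 240 240 240 240 240 241 240 240 231 149 145 132 59 58 57 42 41 42 41 46 88 73 53 44 45
```

The jaw advanced another 12 mm and the pad is just short of the blade, still uncompressed. Next stroke.

```bash
python3 -m handwheel '[[[0,0,0],[0,0,0]],[[0,0,0],[0,0,0]],[[0,0,0],[0,0,0]],[[0,0,0],[0,0,0]],[[0,0,0],[0,0,0]]]' 0.7 20
python3 -m handwheel '[[[0,0,0],[0,0,0]],[[0,0,0],[0,0,0]],[[0,0,0],[0,0,0]],[[0,0,0],[0,0,0]],[[0,0,0],[0,0,0]]]' -1 20
python3 -m handwheel '[[[0,0,0],[0,0,0]],[[0,0,0],[0,0,0]],[[0,0,0],[0,0,0]],[[0,0,0],[0,0,0]],[[0,0,0],[0,0,0]]]'
python3 j.py side10 | tail -2
```

```text
t: 22.48
position: [0.4689, -0.2015, 0.0462]
eef_rot: [-0.0, 0.753, 0.658, -0.0]
contact_force: [-0.6, -0.6, -0.3]
width: 0.849
grip_force: 0.0
t: 23.1
position: [0.47, -0.2018, 0.0488]
eef_rot: [0.001, 0.753, 0.658, 0.0]
contact_force: [-2.4, 3.0, 11.0]
width: 0.463
grip_force: 18.7
t: 23.72
position: [0.47, -0.2018, 0.0489]
eef_rot: [0.001, 0.753, 0.658, 0.0]
contact_force: [-3.4, 2.3, 11.0]
width: 0.463
grip_force: 23.6
side10 0 222 216 196 218 209 210 196 220 227 228 205 219 174 197 226 227 232 238 237 237 201 213 220 223 229 184 138 138 97 66 38 41 40 40 38 39 53 65 55 44
side10 0.01 230 226 206 232 232 217 215 227 217 229 237 234 230 228 239 240 240 240 240 240 241 240 240 240 231 149 145 145 113 72 38 40 40 40 40 38 61 76 47 44
```

```bash
cat > k.py <<'E'
from h import *
import sys
c=np.array([.5412,-.2113,0]);x=np.array([np.cos(.135),-np.sin(.135),0]);y=np.array([-x[1],x[0],0])
s=np.arange(.02,.112,.0005)
for f in sys.argv[1:]:
    g=cv2.imread(f"pics/{f}.png",0).astype(np.float32)
    P=np.mean([cv2.remap(g,np.array([[proj("side",c+x*a+y*b+[0,0,.053]) for a in s]],np.float32),None,cv2.INTER_CUBIC)[0] for b in(.008,.01,.012)],0)
    i=np.where((P[:-1]>190)&(P[1:]<=190))[0][-1]; rack=s[i]+(P[i]-190)/(P[i]-P[i+1])*.0005
    w=(s>rack+.02); print(f,"rack end %.1f mm"%(rack*1e3)," then from +20mm, 2mm steps:",P[w][::4].round().astype(int))
E
python3 k.py side6 side7 side8 side9 side10
```

```text
Traceback (most recent call last):
  File "k.py", line 8, in <module>
    i=np.where((P[:-1]>190)&(P[1:]<=190))[0][-1]; rack=s[i]+(P[i]-190)/(P[i]-P[i+1])*.0005
      ~~~~~~~~~~~~~~~~~~~~~~~~~~~~~~~~~~~~~~^^^^
IndexError: index -1 is out of bounds for axis 0 with size 0
```

```bash
sed -i 's/np.arange(.02,.112/np.arange(-.01,.112/' k.py; python3 k.py side6 side7 side8 side9 side10
```

```text
side6 rack end 15.2 mm  then from +20mm, 2mm steps: [ 63  62  64  64  64  67  83 105 108  82  58  61  66  66  62  64  71  74
  74  73  73  73  73  73  73  72  73  72  73  72  81  98  97  74  65  77
  89 100 105]
side7 rack end 26.2 mm  then from +20mm, 2mm steps: [ 63  63  64  65  65  65  73  90  92  79  58  44  44  44  46  58  69  73
  74  73  73  73  73  73  76  91 102  88  67  69  83  95 103]
side8 rack end 38.9 mm  then from +20mm, 2mm steps: [ 63  64  65  64  58  51  64  81  87  74  53  44  44  44  49  62  71  73
  78  95 100  80  65  73  86  98 105]Traceback (most recent call last):
  File "k.py", line 7, in <module>
    P=np.mean([cv2.remap(g,np.array([[proj("side",c+x*a+y*b+[0,0,.053]) for a in s]],np.float32),None,cv2.INTER_CUBIC)[0] for b in(.008,.01,.012)],0)
                                      ~~~~^^^^^^^^^^^^^^^^^^^^^^^^^^^^^
  File "h.py", line 15, in proj
    c=imaging.camera_info(n); p=c["R"]@np.array(X)+c["t"]; s=p[:2]/p[2]; s=s*(1+c["k1"]*(s@s))
ValueError: time passes only in moves, steps and waits
```

```bash
sed -i '2a import functools; imaging.camera_info=functools.lru_cache(imaging.camera_info)' h.py; python3 k.py side9 side10
```

```text
side9 rack end 50.0 mm  then from +20mm, 2mm steps: [ 41  40  41  41  39  41  57  83  92  77  54  44  43  44  45  51  59  70
  83  95 104]
side10 rack end 53.7 mm  then from +20mm, 2mm steps: [ 40  40  41  41  41  39  40  55  76  71  50  43  44  49  57  66  80  92
 102]
```

The last stroke moved the rack only 3.7 mm, and the pad now sits about 2 mm closer to the jaw, so it is on the blade with light compression. One more stroke to firm it up, with a look while released.

```bash
python3 -m handwheel '[[[0,0,0],[0,0,0]],[[0,0,0],[0,0,0]],[[0,0,0],[0,0,0]],[[0,0,0],[0,0,0]],[[0,0,0],[0,0,0]]]' 0.7 20
python3 j.py side11 >/dev/null
python3 -m handwheel '[[[0,0,0],[0,0,0]],[[0,0,0],[0,0,0]],[[0,0,0],[0,0,0]],[[0,0,0],[0,0,0]],[[0,0,0],[0,0,0]]]' -1 20
python3 -m handwheel '[[[0,0,0],[0,0,0]],[[0,0,0],[0,0,0]],[[0,0,0],[0,0,0]],[[0,0,0],[0,0,0]],[[0,0,0],[0,0,0]]]'
python3 j.py side12 >/dev/null; python3 k.py side11 side12
```

```text
t: 24.4
position: [0.4689, -0.2015, 0.0462]
eef_rot: [-0.0, 0.753, 0.658, -0.0]
contact_force: [-1.1, -0.1, -0.0]
width: 0.848
grip_force: 0.0
t: 25.08
position: [0.47, -0.2018, 0.0486]
eef_rot: [0.001, 0.753, 0.658, 0.0]
contact_force: [-3.0, 2.3, 10.9]
width: 0.462
grip_force: 19.6
t: 25.7
position: [0.4699, -0.2018, 0.0486]
eef_rot: [0.001, 0.753, 0.658, 0.0]
contact_force: [-3.3, 2.9, 10.3]
width: 0.46
grip_force: 24.3
side11 rack end 51.8 mm  then from +20mm, 2mm steps: [ 40  40  41  40  41  40  47  67  83  86  71  50  43  44  49  58  68  81
  94 102]
side12 rack end 53.7 mm  then from +20mm, 2mm steps: [ 41  40  41  41  41  40  40  54  75  71  51  44  44  49  56  66  79  92
 102]
```

```bash
cat > l.py <<'E'
from h import *
import sys
c=np.array([.5412,-.2113,0]);x=np.array([np.cos(.135),-np.sin(.135),0]);y=np.array([-x[1],x[0],0])
s=np.arange(-.01,.112,.0005)
def cr(P,i0,lev,down):  # first crossing after index i0
    Q=P[i0:]; k=np.where((Q[:-1]>lev)&(Q[1:]<=lev) if down else (Q[:-1]<lev)&(Q[1:]>=lev))[0][0]+i0
    return k,(s[k]+(P[k]-lev)/(P[k]-P[k+1])*.0005)*1e3
for f in sys.argv[1:]:
    g=cv2.imread(f"pics/{f}.png",0).astype(np.float32); o=[]
    for b in(.006,.008,.010,.012):
        P=cv2.remap(g,np.array([[proj("side",c+x*a+y*b+[0,0,.053]) for a in s]],np.float32),None,cv2.INTER_LINEAR)[0]
        try:
            i=np.where(P>215)[0][-1]; k,jr=cr(P,i,95,True)      # jaw rear edge
            m=k+30+np.argmax(P[k+30:k+58]); top=P[m]           # plunger gap peak
            _,pr=cr(P,m,(top+45)/2,True); a=P[k+20:m]; j=np.where(a<(top+45)/2)[0][-1]+k+20
            o.append((jr,s[j]*1e3,s[m]*1e3,pr,pr-jr))
        except IndexError: o.append((np.nan,)*5)
    print(f,"jaw rear, jaw front, gap peak, pad rear, padrear-jawrear",np.nanmean(o,0).round(1),"spread",np.nanstd(o,0).round(1)[4])
E
python3 l.py side6 side7 side8 side9 side10 side11 side12
```

```text
side6 jaw rear, jaw front, gap peak, pad rear, padrear-jawrear [24.8 46.4 50.4 54.  29.1] spread 0.4
side7 jaw rear, jaw front, gap peak, pad rear, padrear-jawrear [36.4 57.8 61.3 65.7 29.3] spread 0.4
side8 jaw rear, jaw front, gap peak, pad rear, padrear-jawrear [47.9 70.9 74.8 77.9 29.9] spread 0.5
side9 jaw rear, jaw front, gap peak, pad rear, padrear-jawrear [59.5 83.  86.5 89.3 29.8] spread 0.3
side10 jaw rear, jaw front, gap peak, pad rear, padrear-jawrear [65.5 88.5 90.8 93.  27.5] spread 0.4
side11 jaw rear, jaw front, gap peak, pad rear, padrear-jawrear [62.3 85.5 88.9 92.5 30.2] spread 0.2
side12 jaw rear, jaw front, gap peak, pad rear, padrear-jawrear [65.6 88.5 90.8 93.  27.4] spread 0.4
```

The released and squeezed views agree. With the grips held, the pad is pushed in about 2.6 mm (±0.4), which is roughly 8.5 N on the blade, and I'm gripping with 20 N commanded. That is inside the limits, so I'm handing in while still squeezed.

```bash
python3 -c "
from plant import workorder
print(workorder.job_done())"
```

```text
the job is handed in; nothing more can be done
None
```

I handed the job in at about 26 s with the scraper standing on the slot floor and the grips still held squeezed; from the pictures the pad is pushed in about 2.6 mm, roughly 8.5 N on the blade, and the hand-in gave no pass or fail result.

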